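# Put the porcelain jars back in the powder stand

## Task

The layering work is finished: put the porcelain jars back in the steel powder stand, each upright and fully down in the cup whose ring has the colour of its lid, and the clear dropper bottle in the narrow black-ringed cup. Set them down rather than dropping them, and leave the agate palette and the steel water cup where they are.

Things in the scene. Friction and masses are not known exactly. Their poses are not given: they have to be found in the camera images.
- red_jar_centre (a point): Loose round white porcelain-powder jar with a red disc on its white screw lid and a red band round its label; 40 mm diameter, 60 mm tall, about 90 g, closed, standing on the bench. The point is its centre, 30 mm above its underside; z runs up its axis. Grip it by its upper half (the lid, 39 to 59 mm above the underside), so that the fingertips stay above the rim of the cup (14 mm above the cup's floor).
- yellow_jar_centre (a point): Loose round white porcelain-powder jar with a yellow disc on its white screw lid and a yellow band round its label; 40 mm diameter, 60 mm tall, about 90 g, closed, standing on the bench. The point is its centre, 30 mm above its underside; z runs up its axis. Grip it by its upper half (the lid, 39 to 59 mm above the underside), so that the fingertips stay above the rim of the cup (14 mm above the cup's floor).
- blue_jar_centre (a point): Loose round white porcelain-powder jar with a blue disc on its white screw lid and a blue band round its label; 40 mm diameter, 60 mm tall, about 90 g, closed, standing on the bench. The point is its centre, 30 mm above its underside; z runs up its axis. Grip it by its upper half (the lid, 39 to 59 mm above the underside), so that the fingertips stay above the rim of the cup (14 mm above the cup's floor).
- bottle_centre (a point): Loose round clear dropper bottle with a white label and black nozzle; body 32 mm diameter and straight up to 56 mm, then shoulder and nozzle, 94 mm tall in all, about 60 g, standing on the bench. The point is its centre, 47 mm above its underside; z runs up its axis. Grip it on the body, 35 to 50 mm above the underside.
- red_cup_seat (a point): Fixed aluminium cup with a red flange ring (74 mm outside diameter), one of four dropped into a row in the steel powder stand, at 84 mm centres, order varying. It tapers: mouth 56 mm, floor 46 mm inside diameter, 14 mm deep. The point is the centre of its inner floor, 12 mm above the bench; its rim is 26 mm and the stand's steel plate 23 mm above the bench; z is up.
- yellow_cup_seat (a point): Fixed aluminium cup with a yellow flange ring (74 mm outside diameter), one of four dropped into a row in the steel powder stand, at 84 mm centres, order varying. It tapers: mouth 56 mm, floor 46 mm inside diameter, 14 mm deep. The point is the centre of its inner floor, 12 mm above the bench; its rim is 26 mm and the stand's steel plate 23 mm above the bench; z is up.
- blue_cup_seat (a point): Fixed aluminium cup with a blue flange ring (74 mm outside diameter), one of four dropped into a row in the steel powder stand, at 84 mm centres, order varying. It tapers: mouth 56 mm, floor 46 mm inside diameter, 14 mm deep. The point is the centre of its inner floor, 12 mm above the bench; its rim is 26 mm and the stand's steel plate 23 mm above the bench; z is up.
- bottle_cup_seat (a point): The narrow fixed cup with a black flange ring (74 mm outside diameter) in the same steel stand, for the dropper bottle: mouth 48 mm, floor 38 mm inside diameter, 14 mm deep. The point is the centre of its inner floor, 12 mm above the bench; its rim is 26 mm above the bench; z is up.
- palette: Loose flat mixing palette, a rounded slice of brown-rimmed grey agate about 110 x 90 mm, 7 mm thick, lying in front of the stand; origin under its middle. Not to be moved.
- water_cup: Loose open steel water cup, 60 mm diameter, 42 mm tall, beside the stand on the robot's left; origin at the centre of its underside. Not to be moved.

How it is judged:
At the end, for the whole second after the job is handed in: Each of the three jars and the bottle stands in its own matching cup: centre within 8 mm of the cup's centre, underside within 5 mm of the cup's floor, upright within 0.12 rad, released and at rest (horizontal distance between red_jar_centre and red_cup_seat below 0.008 m and z of red_jar_centre in the frame of red_cup_seat between 0.025 and 0.035 m and angle between each of red_jar_centre, yellow_jar_centre, blue_jar_centre, bottle_centre's own z axis and vertical below 0.12 rad and linear speed of each of red_jar, yellow_jar, blue_jar, bottle below 0.02 m/s and angular speed of each of red_jar, yellow_jar, blue_jar, bottle below 0.2 rad/s and contact force between the fingers and red_jar below 0.05 N and horizontal distance between yellow_jar_centre and yellow_cup_seat below 0.008 m and z of yellow_jar_centre in the frame of yellow_cup_seat between 0.025 and 0.035 m and contact force between the fingers and yellow_jar below 0.05 N and horizontal distance between blue_jar_centre and blue_cup_seat below 0.008 m and z of blue_jar_centre in the frame of blue_cup_seat between 0.025 and 0.035 m and contact force between the fingers and blue_jar below 0.05 N and horizontal distance between bottle_centre and bottle_cup_seat below 0.008 m and z of bottle_centre in the frame of bottle_cup_seat between 0.042 and 0.052 m and contact force between the fingers and bottle below 0.05 N); the robot touches nothing.
It fails at once if a jar or the bottle is dropped or thrown (let go and faster than 0.6 m/s, a fall of about 18 mm) ((contact force between the fingers and red_jar below 0.01 N and linear speed of red_jar above 0.6 m/s) or (contact force between the fingers and yellow_jar below 0.01 N and linear speed of yellow_jar above 0.6 m/s) or (contact force between the fingers and blue_jar below 0.01 N and linear speed of blue_jar above 0.6 m/s) or (contact force between the fingers and bottle below 0.01 N and linear speed of bottle above 0.6 m/s)).
It fails at once if the palette is moved by more than 15 mm (distance of palette from where it was at the start of the episode above 0.015 m).
It fails at once if the water cup is moved by more than 15 mm or tipped (distance of water_cup from where it was at the start of the episode above 0.015 m or angle between water_cup's own z axis and vertical above 0.25 rad).
It also fails if it takes over 96 s, if anything falls off the work surface, if the arm or the gripper's body presses on something with over 40 N, if the wrist force passes 120 N, or if a joint passes its speed limit or range.

## Robot

A 6-joint arm with a two-finger parallel gripper is mounted at the origin on the work surface. World frame = base frame: x ahead of the robot, y to its left, z up, the work surface at z = 0. Lengths are in m, angles in rad, forces in N, time in s.
With the tool pointing down it reaches from about 0.3 to 0.85 m from the base axis. Payload 5.4 kg.
Tool frame: the origin (TCP) lies on the centre line of the jaws, within the pads' length; the fingertips stand 11 mm ahead of it and the grasp point (between the pads) lies 8 mm behind it (r.nose_length is the distance from the TCP to the fingertips, in m); z points along the fingers, x is the direction in which the jaws open and shut, and the axes are right-handed (so a half turn about z gives the same grasp; the last joint's range is limited). The gripper opens to 85 mm and grips with 20 to 120 N. Pads are 22 mm wide; open, the fingers measure 114 mm over their backs; the gripper's body (76 mm by 85 mm) begins 54 mm behind the grasp point. The pads swing forward as they close: fully open they stand 13 mm farther back than shut.
Start: joints at [-1.38, 0.158, 1.597, -0, 1.386, -0.21], TCP at [0.224, -0.529, 0.219] pointing down, gripper open.
Joint ranges: [-2.91, 2.91], [-0.94, 2.29], [0.18, 2.7], [-1.29, 4.43], [0.17, 2.64], [-3, 3]. Speed limits (rad/s): [2.57, 2.57, 3.14, 3.14, 3.14, 3.14].

## Interface

Orientations are given as a unit quaternion [w, x, y, z].
In Python, from workcell import r, snapshot, workorder gives the robot as it stands. The module is installed in compiled form; this text tells all that it offers. Calls block until the motion is done:
- r.move_ptp(position, orientation): joint-space move of the TCP to a pose.
- r.move_linear(position, frame=None, vel=0.15, stop_force=None): straight line of the TCP; frame=None keeps the orientation; vel is the mean speed in m/s. With stop_force (N) it stops when the force on the tool has changed by that much, and returns True; else False.
- r.goto_joints(angles): joint-space move.
- r.move_gripper(opening): finger opening in m; the grip force is fixed at half the most; returns when the fingers have stopped.
- r.hold(seconds).
- r.inverse_kinematics(position, orientation): joint angles nearest the present ones, or None.
- snapshot(name): name is "scene" or "top"; returns a dict with "color" (400x640x3 uint8, red, green, blue), "intrinsics" (3x3 intrinsics, pixels), "R" (3x3) and "t" (3): a world point X has camera coordinates R X + t. Camera axes: x right, y down, z forward; pixel columns grow to the right and rows downward; lengths in m; the calibration is good to about 2 mm. A picture is of the moment at which its call begins. There is no depth.
A pose or a line that the arm cannot do raises r.IKError and nothing moves.
- workorder.job_done(): hands the job in, once; it reports no verdict.
Readings, each from a call of its own:
- r.get_time_s(): time.
- r.get_joint_pos(): joint angles.
- r.get_joint_velocities(): joint speeds.
- r.get_effort(): joint torques, N m.
- r.get_position(): TCP position.
- r.get_eef_rot(): TCP orientation.
- r.get_force(): force on the tool from outside, world axes, zero at the start.
- r.get_torque(): the same for the moment, N m.
- r.get_finger_gap(): finger opening in m.
Only numpy, scipy, OpenCV 4.12 (cv2) and the standard library are available. Lean on these libraries where they do the work, as an engineer would, in place of code of your own. Each camera call takes 0.05 s, during which the arm holds its last target.

## Working session

There is one attempt and no reset: what is moved stays moved. The work goes in short steps, each a Python script; the robot and the scene stay as the last script left them, time stands still between calls to the robot, and variables do not carry over. Pictures are saved under pics/ and viewed, and the job is handed in when it is done.

```bash
mkdir -p pics; python3 - <<'E'
from workcell import r, snapshot
import cv2,numpy as np
for n in("scene","top"):
    s=snapshot(n); cv2.imwrite(f"pics/{n}0.png",s["color"][:,:,::-1]); np.savez(f"{n}0.npz",**s)
    print(n,s["intrinsics"].tolist(),s["R"].round(4).tolist(),s["t"].round(4).tolist(), (-s["R"].T@s["t"]).round(3))
print(r.get_time_s(),r.get_position(),r.get_eef_rot(),r.nose_length,r.get_finger_gap())
E
```

```text
scene [[431.3130605366588, 0.0, 320.54726846256636], [0.0, 431.3130605366588, 201.50975521301854], [0.0, 0.0, 1.0]] [[-0.3553, 0.9346, 0.0154], [0.5759, 0.2319, -0.7839], [-0.7362, -0.2697, -0.6207]] [0.1409, -0.2693, 1.4041] [1.239 0.309 0.658]
top [[387.36440498502424, 0.0, 317.94853627104806], [0.0, 387.36440498502424, 204.03984607959256], [0.0, 0.0, 1.0]] [[0.0066, -0.9995, -0.0301], [-0.9836, -0.0011, -0.1802], [0.1801, 0.0308, -0.9832]] [0.0446, 0.5465, 0.9425] [0.368 0.016 1.026]
0.1 [ 0.22420548 -0.52886592  0.2179034 ] [-6.23035871e-04  8.33706208e-01 -5.52207575e-01 -6.04659512e-04] 0.011 0.08544831078372409
```

View pics/scene0.png

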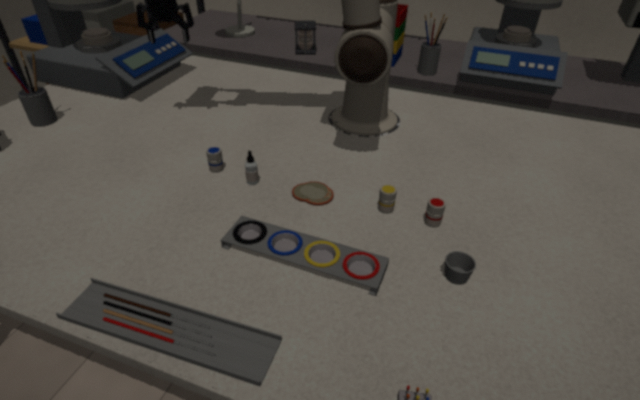

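View pics/top0.png

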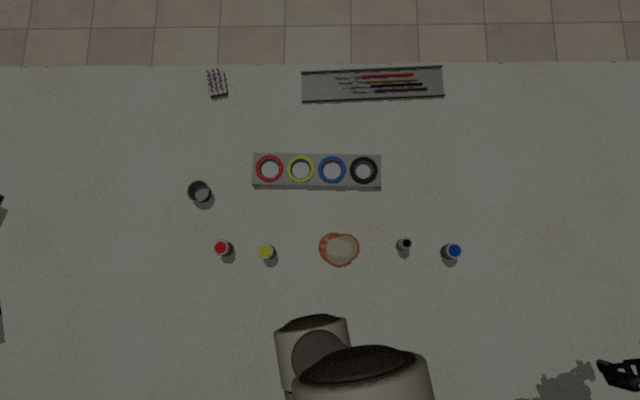

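The two views show the following:
- **Top view, lids:** red (221,248), yellow (266,251), blue (454,251). The bottle nozzle is at (404,244).
- **Top view, rings:** row 169, in the order red 269, yellow 301, blue 332, black 364.
- **Scene view:** the order agrees, with no occlusions.

Next I'll segment these and cast rays.

```bash
cat > vis.py <<'E'
import numpy as np,cv2
def ray(s,uv):
    d=np.linalg.inv(s["intrinsics"])@np.array([uv[0],uv[1],1.]); R=s["R"]
    return -R.T@s["t"], R.T@d
def plane(s,uv,z):
    o,d=ray(s,uv); return o+d*(z-o[2])/d[2]
def proj(s,X):
    p=s["intrinsics"]@(s["R"]@np.array(X)+s["t"]); return p[:2]/p[2]
def tri(s1,uv1,s2,uv2):
    o1,d1=ray(s1,uv1);o2,d2=ray(s2,uv2)
    k=np.linalg.lstsq(np.c_[d1,-d2],o2-o1,rcond=None)[0]
    a=o1+k[0]*d1;b=o2+k[1]*d2
    return (a+b)/2,np.linalg.norm(a-b)
def mask(s,col):
    hsv=cv2.cvtColor(s["color"],cv2.COLOR_RGB2HSV);h,S,v=cv2.split(hsv)
    if col=="red": m=((h<6)|(h>172))&(S>150)&(v>60)
    if col=="yellow": m=(h>20)&(h<35)&(S>120)&(v>60)
    if col=="blue": m=(h>100)&(h<125)&(S>130)&(v>40)
    if col=="black": m=(v<35)
    return m.astype(np.uint8)
def blobs(s,col,roi,amin=8):
    u0,v0,u1,v1=roi; m=mask(s,col)*0; m[v0:v1,u0:u1]=mask(s,col)[v0:v1,u0:u1]
    out=[]
    for c in cv2.findContours(m,cv2.RETR_EXTERNAL,cv2.CHAIN_APPROX_NONE)[0]:
        f=np.zeros_like(m);cv2.drawContours(f,[c],-1,1,-1)
        M=cv2.moments(f,True)
        if M["m00"]<amin: continue
        # filled-contour centroid, bbox
        out.append((round(M["m10"]/M["m00"],2),round(M["m01"]/M["m00"],2),int(M["m00"]),cv2.boundingRect(c)))
    return out
E
python3 - <<'E'
from vis import *
T=dict(np.load("top0.npz"));S=dict(np.load("scene0.npz"))
for c in("red","yellow","blue","black"):
    print(c)
    for n,s,roi in(("top",T,(190,140,480,275)),("scene",S,(200,140,460,300))):
        for b in blobs(s,c,roi):
            print(" ",n,b,"z60",plane(s,b,.06)[:2].round(4),"z26",plane(s,b,.026)[:2].round(4))
for n,s,(u0,v0,u1,v1) in(("a",T,(190,140,480,275)),("b",S,(200,140,460,300))):
    im=s["color"][v0:v1,u0:u1,::-1]; cv2.imwrite(f"pics/z{n}.png",cv2.resize(np.clip(im.astype(float)*1.8,0,255).astype(np.uint8),None,fx=2.75,fy=2.75,interpolation=cv2.INTER_NEAREST))
E
```

```text
red
  top (220.01, 247.13, 100, (215, 242, 11, 12)) z60 [0.4345 0.2912] z26 [0.4369 0.3009]
  top (268.95, 168.1, 556, (256, 155, 27, 27)) z60 [0.6391 0.1741] z26 [0.6487 0.1796]
  scene (360.66, 265.16, 780, (343, 252, 36, 27)) z60 [0.682  0.1885] z26 [0.6503 0.1816]
  scene (436.5, 202.0, 68, (431, 199, 12, 7)) z60 [0.4337 0.2918] z26 [0.3879 0.2908]
yellow
  top (265.04, 250.64, 107, (260, 245, 11, 12)) z60 [0.4263 0.1776] z26 [0.4284 0.1833]
  top (300.09, 168.62, 570, (287, 156, 27, 26)) z60 [0.6376 0.0932] z26 [0.6471 0.0959]
  scene (321.56, 253.47, 757, (304, 241, 36, 26)) z60 [0.6804 0.109 ] z26 [0.6486 0.0976]
  scene (387.12, 205.19, 16, (383, 204, 10, 3)) z60 [0.4865 0.1913] z26 [0.4437 0.1845]
  scene (388.19, 188.92, 74, (382, 186, 13, 7)) z60 [0.4263 0.1789] z26 [0.3801 0.1715]
blue
  top (454.28, 250.02, 105, (449, 245, 12, 11)) z60 [ 0.4301 -0.2896] z26 [ 0.4323 -0.3003]
  top (331.62, 169.33, 564, (319, 156, 27, 27)) z60 [0.6355 0.0118] z26 [0.645  0.0116]
  scene (284.57, 242.47, 653, (268, 231, 34, 24)) z60 [0.679  0.0297] z26 [0.6471 0.0138]
  scene (213.18, 149.
[... 174 characters left out ...]
.8, 247.9, 10, (229, 246, 4, 5)) z60 [0.4327 0.2639] z26 [0.435  0.2726]
  top (406.1, 242.73, 41, (403, 240, 7, 7)) z60 [ 0.4475 -0.1725] z26 [ 0.4503 -0.1792]
  top (207.39, 197.1, 31, (202, 191, 9, 11)) z60 [0.5624 0.3306] z26 [0.5692 0.3417]
  top (194.99, 188.21, 124, (190, 182, 16, 18)) z60 [0.5858 0.3643] z26 [0.5934 0.3766]
  top (363.22, 170.07, 566, (350, 157, 27, 27)) z60 [ 0.6334 -0.0694] z26 [ 0.6428 -0.0724]
  scene (451.46, 274.66, 151, (445, 265, 15, 18)) z60 [0.6428 0.352 ] z26 [0.6089 0.3544]
  scene (249.4, 232.03, 614, (233, 221, 34, 23)) z60 [ 0.6776 -0.0497] z26 [ 0.6457 -0.0701]
  scene (249.83, 157.64, 36, (248, 152, 5, 10)) z60 [ 0.4282 -0.1821] z26 [ 0.3821 -0.21  ]
```

View pics/za.png

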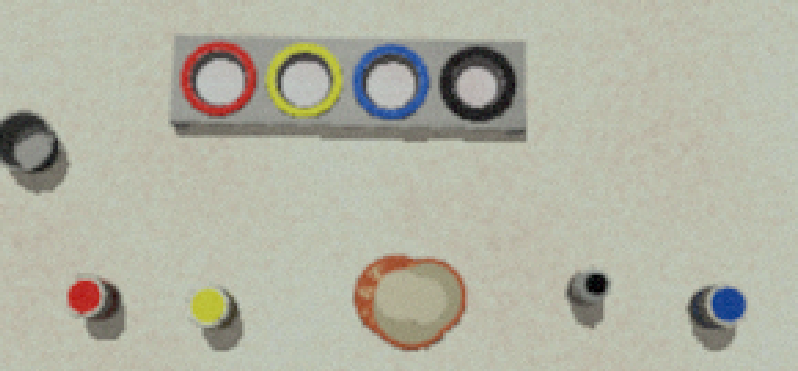

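View pics/zb.png

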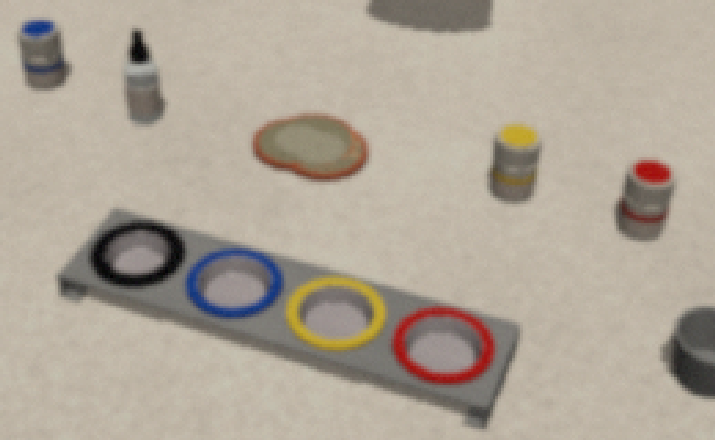

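Both views agree to 1–3 mm on lids and rings, and the ring pitch comes out at 84 mm as given. Before moving, I'll check the bottle axis by reprojecting it and fit the cup row at its known pitch.

```bash
python3 - <<'E'
from vis import *
T=dict(np.load("top0.npz"));S=dict(np.load("scene0.npz"))
rings={"red":((268.95,168.1),(360.66,265.16)),"yellow":((300.09,168.62),(321.56,253.47)),"blue":((331.62,169.33),(284.57,242.47)),"bottle":((363.22,170.07),(249.4,232.03))}
P=[]
for k,(a,b) in rings.items():
    p,e=tri(T,a,S,b); q=(plane(T,a,.026)+plane(S,b,.026))/2; P.append(q[:2]); print(k,"tri",p.round(4),e.round(4),"plane",q[:2].round(4))
P=np.array(P);m=P.mean(0);d=np.linalg.svd(P-m)[2][0];d*=np.sign(d@(P[-1]-P[0]))
for i,k in enumerate(rings): print(k,(m+d*.084*(i-1.5)).round(4))
for n,a,b in(("red",(220.01,247.13),(436.5,202)),("yellow",(265.04,250.64),(388.19,188.92)),("blue",(454.28,250.02),(213.18,149.71)),("noz",(406.1,242.73),(249.83,157.64))):
    p,e=tri(T,a,S,b);print(n,p.round(4),e.round(4))
for X in((.446,-.169),(.448,-.170),(.444,-.168)):
    for z in(.094,.075,0): print(X,z,"top",proj(T,(*X,z)).round(1),"scene",proj(S,(*X,z)).round(1))
for s,n,(u0,v0,u1,v1) in((T,"t",(385,225,425,270)),(S,"s",(235,145,268,190))):
    im=s["color"][v0:v1,u0:u1,::-1];cv2.imwrite(f"pics/bz{n}.png",cv2.resize(np.clip(im*1.8,0,255).astype(np.uint8),None,fx=10,fy=10,interpolation=cv2.INTER_NEAREST))
from workcell import r
for p in [(.446,-.169),(.434,.2915),(.426,.178),(.43,-.289),(.6495,.181),(.6443,-.071)]:
    for q in([0,1,0,0],[0,.7071068,.7071068,0],[0,.7071068,-.7071068,0]):
        for z in(.038,.22):
            j=r.inverse_kinematics([*p,z],q); print(p,q[2],z,None if j is None else np.round(j,2))
E
```

```text
red tri [0.649  0.1806 0.0243] 0.0014 plane [0.6495 0.1806]
yellow tri [0.6473 0.0966 0.0244] 0.0011 plane [0.6479 0.0968]
blue tri [0.6453 0.0122 0.0239] 0.0013 plane [0.6461 0.0127]
bottle tri [ 0.6433 -0.0722  0.0234] 0.001 plane [ 0.6442 -0.0713]
red [0.6495 0.1807]
yellow [0.6478 0.0967]
blue [0.646  0.0127]
bottle [ 0.6443 -0.0713]
red [0.4344 0.2915 0.0604] 0.0007
yellow [0.4262 0.1783 0.0597] 0.0013
blue [ 0.4299 -0.2893  0.0597] 0.0008
noz [ 0.4465 -0.1704  0.0736] 0.001
(0.446, -0.169) 0.094 top [407.4 242.2] scene [249.9 150.7]
(0.446, -0.169) 0.075 top [405.9 242.8] scene [250.6 157.2]
(0.446, -0.169) 0 top [400.3 245.2] scene [253.  181.6]
(0.448, -0.17) 0.094 top [407.8 241.3] scene [249.2 151. ]
(0.448, -0.17) 0.075 top [406.2 242. ] scene [249.8 157.5]
(0.448, -0.17) 0 top [400.7 244.4] scene [252.3 182. ]
(0.444, -0.168) 0.094 top [407. 243.] scene [250.7 150.3]
(0.444, -0.168) 0.075 top [405.5 243.6] scene [251.3 156.9]
(0.444, -0.168) 0 top [400.  245.9] scene [253.7 181.3]
(0.446, -0.169) 0 0.038 [-0.62  0.14  2.01 -0.    0.99 -0.62]
(0.446, -0.169) 0 0.22 [-0.62 
[... 1619 characters left out ...]
1.44  0.09]
(0.6495, 0.181) 0.7071068 0.038 [ 0.09  0.59  1.42 -0.    1.13 -1.48]
(0.6495, 0.181) 0.7071068 0.22 [ 0.09  0.41  1.29 -0.    1.44 -1.48]
(0.6495, 0.181) -0.7071068 0.038 [ 0.09  0.59  1.42 -0.    1.13  1.66]
(0.6495, 0.181) -0.7071068 0.22 [ 0.09  0.41  1.29 -0.    1.44  1.66]
(0.6443, -0.071) 0 0.038 [-0.3   0.53  1.51 -0.    1.11 -0.3 ]
(0.6443, -0.071) 0 0.22 [-0.3   0.35  1.37 -0.    1.42 -0.3 ]
(0.6443, -0.071) 0.7071068 0.038 [-0.3   0.53  1.51 -0.    1.11 -1.87]
(0.6443, -0.071) 0.7071068 0.22 [-0.3   0.35  1.37 -0.    1.42 -1.87]
(0.6443, -0.071) -0.7071068 0.038 [-0.3   0.53  1.51 -0.    1.11  1.27]
(0.6443, -0.071) -0.7071068 0.22 [-0.3   0.35  1.37 -0.    1.42  1.27]
```

```bash
python3 -c "
import cv2,numpy as np
a=cv2.imread('pics/bzt.png');b=cv2.imread('pics/bzs.png');c=np.zeros((450,730,3),np.uint8);c[:a.shape[0],:400]=a;c[:b.shape[0],400:400+b.shape[1]]=b;cv2.imwrite('pics/bz.png',c)"
```

```text
(no output)
```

View pics/bz.png

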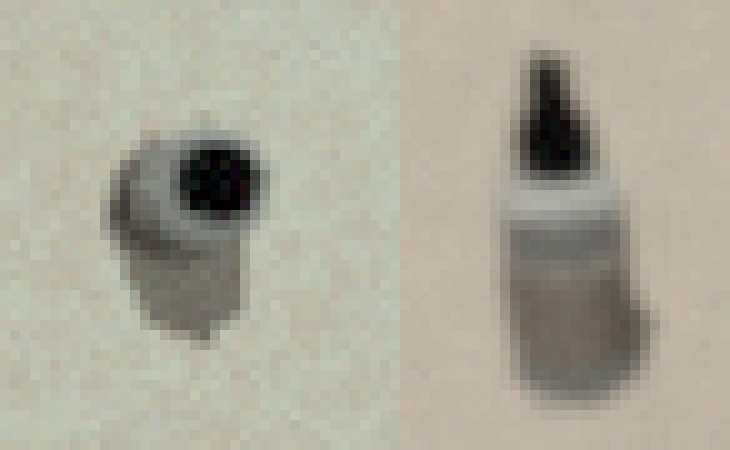

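The nozzle triangulates to (0.4465, −0.1704, 0.074), inside the nozzle's height range. The lids come out at z ≈ 0.060 and the rings at ≈ 0.024–0.026, all plausible. The bottle goes first, with jaws along y and reduced openings.

```bash
cat > act.py <<'E'
import numpy as np,cv2
from workcell import r,snapshot
QX=[0,1,0,0]; QY=[0,2**-.5,-2**-.5,0]
CUP=dict(red=(.6495,.1807),yellow=(.6478,.0967),blue=(.6460,.0127),bottle=(.6443,-.0713))
OBJ=dict(red=(.4344,.2915),yellow=(.4263,.1783),blue=(.4300,-.2893),bottle=(.4465,-.1702))
H=dict(red=.042,yellow=.042,blue=.042,bottle=.039)   # TCP above underside (grasp point +8 mm)
D=dict(red=.040,yellow=.040,blue=.040,bottle=.032)
def pick(k,q):
    x,y=OBJ[k];h=H[k]
    r.move_gripper(.07)
    r.move_ptp([x,y,.2],q)
    r.move_linear([x,y,h+.03]); hit=r.move_linear([x,y,h],vel=.05,stop_force=8)
    r.move_gripper(.0); g=r.get_finger_gap()
    print(k,"hit",hit,"gap",round(g,4),"tcp",np.round(r.get_position(),4))
    if abs(g-D[k])>.006: raise SystemExit("bad grasp")
    r.move_linear([x,y,h+.02],vel=.06); r.move_linear([x,y,.2])
    print(" lifted gap",round(r.get_finger_gap(),4),"F",np.round(r.get_force(),2),"t",r.get_time_s())
def toward(k,q,dx=0,dy=0):
    x,y=CUP[k];x+=dx;y+=dy
    r.move_ptp([x,y,.2],q); r.move_linear([x,y,.012+H[k]+.025])
def lower(k,dx=0,dy=0):
    x,y=CUP[k];x+=dx;y+=dy;h=H[k]+.012
    hit=r.move_linear([x,y,h-.003],vel=.025,stop_force=5)
    print(" contact",hit,"dz vs expected",round(r.get_position()[2]-h,4),"F",np.round(r.get_force(),2))
def release(k,op):
    r.move_gripper(op); x,y,_=r.get_position()
    r.move_linear([x,y,.2 if k!="bottle" else .22],vel=.12); print(" t",r.get_time_s())
def shot(tag):
    o={}
    for n in("top","scene"):
        s=snapshot(n);o[n]=s;np.savez(f"{tag}_{n}.npz",**s);cv2.imwrite(f"pics/{tag}_{n}.png",np.clip(s["color"][:,:,::-1]*1.8,0,255).astype(np.uint8))
    return o
E
python3 - <<'E'
from act import *
pick("bottle",QY); toward("bottle",QY); shot("b1")
E
```

```text
bottle hit False gap 0.0278 tcp [ 0.447  -0.1705  0.0398]
 lifted gap 0.0278 F [-0.07 -0.29 -1.31] t 5.7917
```

View pics/b1_scene.png

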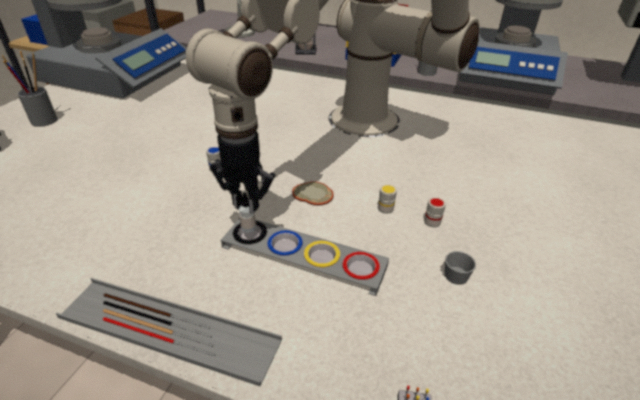

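The gap reads 27.8 mm against an expected 32 mm, so I'll zoom in on the held bottle over the black cup.

```bash
python3 -c "
import cv2,numpy as np
a=cv2.imread('pics/b1_scene.png')[165:255,195:295];b=cv2.imread('pics/b1_top.png')[130:220,300:400]
cv2.imwrite('pics/b1z.png',cv2.resize(np.hstack([a,b]),None,fx=4,fy=4,interpolation=cv2.INTER_CUBIC))"
```

```text
(no output)
```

View pics/b1z.png

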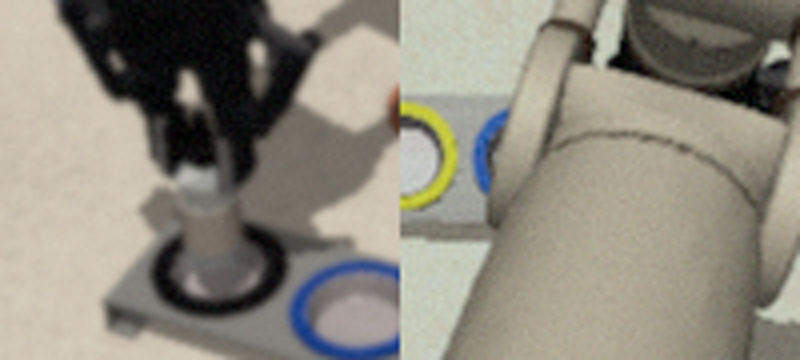

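The bottle is upright and hangs over the black cup (base near (251,237) in the scene view). I'll check the axis column numerically.

```bash
python3 - <<'E'
from vis import *
s=dict(np.load("b1_scene.npz"))
for z in(.037,.06,.075):
    for a in(0,.016,-.016):
        # offset along camera-right horizontal dir
        d=s["R"][0]*[1,1,0];d/=np.linalg.norm(d)
        print(z,a,proj(s,np.array([.6443,-.0713,z])+a*d).round(1),end=" ")
    print()
g=s["color"].astype(int).sum(2)
for v in(214,218,222,226): print(v,g[v,236:264])
E
```

```text
0.037 0 [248.8 227.7] 0.037 0.016 [256.2 227.8] 0.037 -0.016 [241.3 227.6] 
0.06 0 [247.8 219.6] 0.06 0.016 [255.4 219.7] 0.06 -0.016 [240.2 219.5] 
0.075 0 [247.2 214.1] 0.075 0.016 [254.8 214.2] 0.075 -0.016 [239.5 214. ] 
214 [183 187 198 207 212 197 187 187 190 191 192 188 187 176 172 165 165 157
 160 179 182 182 187 184 180 188 189 185]
218 [187 184 166 158 171 190 202 213 221 216 208 206 209 201 196 172 159 140
 136 156 173 179 188 185 185 184 180 179]
222 [202 207 200 178 163 166 179 184 185 182 183 186 189 182 180 170 160 154
 128  91  60  33  30  54  73  92 112 131]
226 [ 95  59  37  46  87 138 171 181 183 188 186 188 184 184 182 176 166 159
 146 132 119 102  88  57  40  12  15  22]
```

The axis column matches the prediction within 0.3 px (under 1 mm), so the gap reading is a gauge offset rather than a bad grasp. I'll lower, release and inspect.

```bash
python3 - <<'E'
from act import *
lower("bottle"); release("bottle",.055); 
r.move_ptp([OBJ["blue"][0],OBJ["blue"][1],.2],QX); print(r.get_time_s()); shot("b2")
a=cv2.imread('pics/b2_scene.png')[165:255,195:295];b=cv2.imread('pics/b2_top.png')[130:220,300:400]
cv2.imwrite('pics/b2z.png',cv2.resize(np.hstack([a,b]),None,fx=4,fy=4,interpolation=cv2.INTER_CUBIC))
E
```

```text
contact True dz vs expected 0.0008 F [-1.3   0.02  4.51]
 t 10.5667
12.3917
```

View pics/b2z.png

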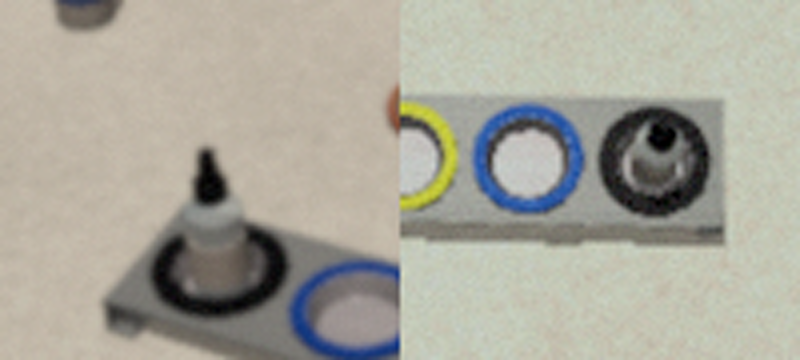

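The bottle stands upright in the black cup. Contact came 0.8 mm above the expected height, and it is concentric in both views. The jars follow, and the script will stop if a contact height is off.

```bash
python3 - <<'E'
from act import *
def job(k):
    pick(k,QX); toward(k,QX); lower(k)
    if r.get_position()[2]-(H[k]+.012)>.003: shot("bad"); raise SystemExit("high contact")
    release(k,.06)
job("blue"); shot("j1"); job("yellow"); shot("j2"); job("red")
r.move_ptp([.40,-.25,.25],QX); print(r.get_time_s()); shot("j3")
a=cv2.imread('pics/j3_scene.png')[160:300,200:480];b=cv2.imread('pics/j3_top.png')[130:270,180:460]
cv2.imwrite('pics/j3z.png',cv2.resize(np.vstack([a,b]),None,fx=2.1,fy=2.1,interpolation=cv2.INTER_CUBIC))
E
```

```text
blue hit False gap 0.036 tcp [ 0.4303 -0.2898  0.0429]
 lifted gap 0.0356 F [-0.53  1.09 -1.49] t 16.7667
 contact True dz vs expected 0.001 F [-1.05  0.06  3.29]
 t 21.725
yellow hit False gap 0.036 tcp [0.4267 0.1784 0.0429]
 lifted gap 0.0359 F [ 0.43  0.02 -1.99] t 26.8833
 contact True dz vs expected 0.001 F [-2.13 -0.25  4.67]
 t 31.3833
red hit False gap 0.0359 tcp [0.4348 0.2918 0.0429]
 lifted gap 0.0358 F [-0.39 -0.49 -1.09] t 36.5833
 contact True dz vs expected 0.001 F [-1.71  0.08  3.53]
 t 41.1083
42.925
```

```bash
ls pics
```

```text
b1_scene.png
b1_top.png
b1z.png
b2_scene.png
b2_top.png
b2z.png
bz.png
bzs.png
bzt.png
j1_scene.png
j1_top.png
j2_scene.png
j2_top.png
j3_scene.png
j3_top.png
j3z.png
scene0.png
top0.png
za.png
zb.png
```

View pics/j3z.png

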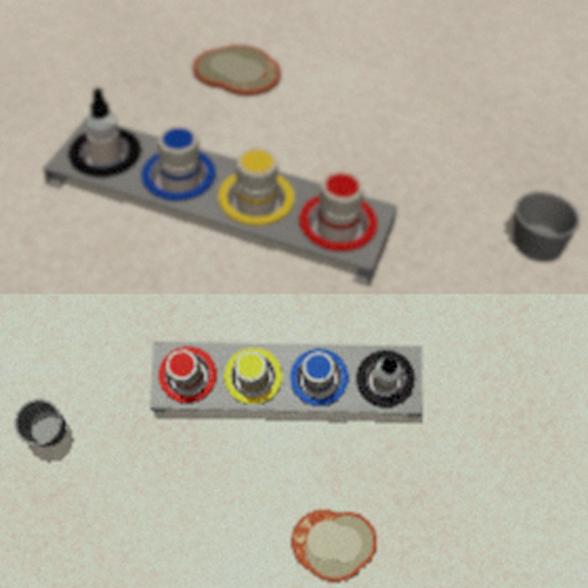

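```bash
python3 - <<'E'
from vis import *
from act import CUP
T=dict(np.load("j3_top.npz"));S=dict(np.load("j3_scene.npz"));T0=dict(np.load("top0.npz"))
for c in("red","yellow","blue"):
    L=[]
    for s in(T,S):
        X=proj(s,(*CUP[c],.072))
        m=mask(s,c)*0;u,v=X.round().astype(int);m[v-6:v+7,u-7:u+8]=mask(s,c)[v-6:v+7,u-7:u+8]
        n,lab,st,ce=cv2.connectedComponentsWithStats(m)
        i=1+np.argmin(np.linalg.norm(ce[1:]-X,axis=1)); L.append(ce[i]); print(c,X.round(1),ce[i].round(1),st[i,4],(plane(s,ce[i],.072)[:2]-CUP[c]).round(4))
    p,e=tri(T,L[0],S,L[1]);print(" tri",p.round(4),e.round(4))
b=blobs(T,"black",(350,155,378,184));print(b)
for roi in((310,225,365,270),(180,170,218,212)):
    u0,v0,u1,v1=roi;print("diff vs start",np.abs(T["color"][v0:v1,u0:u1].astype(int)-T0["color"][v0:v1,u0:u1]).mean().round(2))
E
```

```text
red [265.8 162.9] [266.1 163.1] 92 [-0.0006 -0.0008]
red [362.1 248.2] [362.6 247.8] 111 [-0.0015  0.0006]
 tri [0.6486 0.1806 0.0724] 0.0016
yellow [298.4 163.5] [299.  163.7] 97 [-0.0006 -0.0014]
yellow [321.7 236.6] [322.  236.4] 121 [-0.0009  0.0005]
 tri [0.6469 0.0962 0.0718] 0.0018
blue [331.3 164.1] [331.2 164.3] 92 [-0.0004  0.0003]
blue [283.5 225.6] [284.3 225.6] 83 [-0.0008  0.0015]
 tri [0.6454 0.0136 0.072 ] 0.0012
[(363.28, 170.09, 564, (350, 157, 27, 27))]
diff vs start 4.17
diff vs start 4.05
```

All four stand upright in the matching cups. The lids measure at z = 0.072 m, which is the fully seated height, and within 2 mm of the cup centres. The palette and water cup look unmoved, and the arm is clear.

```bash
python3 - <<'E'
from workcell import r,workorder
r.hold(.5); print(r.get_time_s(),r.get_force().round(2) if hasattr(r.get_force(),'round') else r.get_force()); workorder.job_done()
E
```

```text
43.525 [ 0.03 -0.78  1.11]
the job is handed in; nothing more can be done
```

The three jars and the dropper bottle are back in the powder stand, each in its matching cup. I handed the job in at about 43.5 s of the 96 s allowed. I located everything from the two camera views, gripped each piece by the lid or body, lowered it until it touched the cup floor, and then let go.

- **Seating:** every contact came within 1 mm of the expected height. In the last pictures the lids triangulate to z = 0.072 m (fully seated) and sit within 2 mm of their cup centres.
- **Bottle:** I checked it by eye only after release. It looks upright and centred in the black-ringed cup in both views.
- **Palette and water cup:** they look unmoved. The pixel difference from the starting picture was the same small amount for both, which I took as image noise rather than measuring it.
- **One reading that disagreed:** the finger gap read about 4 mm under the stated diameters on every grasp (27.8 mm on the 32 mm bottle, about 36 mm on the 40 mm jars). I checked the held bottle in the scene view and it was centred, so I treated this as a gauge offset.

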